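Tuck the blue pen under the clipboard's spring clip

ROBOT

A 6-joint arm with a two-finger parallel gripper is mounted at the origin on the work surface; the furniture and walls round the work are solid. World frame = base frame: x ahead of the robot, y to its left, z up, the work surface at z = 0. Lengths are in mm, angles in rad, forces in N, time in s.
With the tool pointing down it reaches from about 350 to 975 mm from the base axis. Payload 7.1 kg.
Tool frame: the origin (TCP) lies at the very end of the fingers, on their centre line; the grasp point (between the pads) lies 19 mm behind it; z points along the fingers, y is the line along which they close (so a half turn about z gives the same grasp; the last joint's range is limited). The gripper opens to 88 mm and grips with 3 to 60 N. Pads are 20 mm wide; open, the fingers measure 115 mm over their backs; the gripper's body (75 mm by 178 mm) begins 61 mm behind the grasp point.
Start: joints at [-1.137, 0.423, 1.63, -0, 1.089, -0.019], TCP at [273.442, -561.991, 222.675] pointing down, gripper open.
Joint ranges: [-3, 3], [-0.9, 2.11], [0.09, 2.58], [-1.31, 4.45], [0.11, 2.69], [-2.54, 2.54]. Speed limits (rad/s): [2.39, 2.39, 3.01, 3.14, 3.14, 3.14].

INTERFACE

Orientations are given as a rotation vector (axis times angle).
In Python, from workcell import * gives the robot as it stands.
- The arm moves only by the tool step_arm, never from a script. Its argument "deltas" is a list of rows, each a list of 3 entries, a list of its own where there are three numbers: the shift along the tool's x, y, z in units of 300 mm (1.0 is 300 mm), then the turn, a rotation vector about the tool's x, y, z in units of 1.5 rad (1.0 is 1.5 rad), then the gripper command: -1 is shut, 1 is fully open, values between are in proportion. In form: [[[dx, dy, dz], [rx, ry, rz], gripper], ...]. A call has 1 to 20 rows; each row is the pose to reach, as a shift and turn from the pose commanded when the call began, along the tool's axes at that moment; what a row does not reach only later rows make up. A row lasts 1/12 s, in which the tool goes at most 41.7 mm and 7.16 degrees, less where a joint would pass 70% of its speed; a pose out of reach is approached as far as the arm can. A call with a number of a shift or a turn outside -1 to 1 is refused whole. A call with a gripper value outside its range is refused whole. The fingers move at their own pace and stop on an object; the grip force is fixed at half the most. Time passes only in rows, so rows that repeat a pose let the fingers close. It gives the time, the measured TCP pose, the force, the opening and the grip force at its end, in the units of the state.
- get_obs(): the state, without advancing time (a new reading comes with each control period).
- get_image(name): name is "scene" or "top"; returns a dict with "pixels" (420x560x3 uint8, red, green, blue), "fx", "fy", "cx", "cy" (pixels), "T" (4x4, takes a point from camera to world coordinates). Camera axes: x right, y down, z forward; pixel columns grow to the right and rows downward; lengths in mm; the calibration is good to about 2 mm. A picture is of the moment at which its call begins. There is no depth.
- close_job(): hands the job in; it is judged then, once.
The state is a dict: "t": time; "qpos": joint angles; "qvel": joint speeds; "joint_torque": joint torques, N m; "ee_pos": TCP position; "orientation": TCP orientation; "ft_force": force on the tool from outside, world axes, zero at the start; "moment": the same for the moment, N m; "width": finger opening in mm; "grasp_force": force on a finger pad.
Only numpy, scipy, OpenCV 4.12 (cv2) and the standard library are available. Lean on these libraries where they do the work, as an engineer would, in place of code of your own. Each camera call takes 0.05 s, during which the arm holds its last target. There are 200 camera calls.

TASK

The worksheets go to the next group with a pen: tuck the slim blue pen (not the blue dissecting knife or the black marker) lengthwise under the sprung arm of the clipboard, sliding it in from the red lip, near the middle of the arm and in line with the board, until its leading end is about 3 cm past the line where the arm pinches the paper. Leave it lying on the paper, held down by the arm.

Things in the scene. Friction and masses are not known exactly. Their poses are not given: they have to be found in the camera images.
- pen_mid (a point): centre (half-way along and up) of the blue pen: slim, straight, 142 mm long, 10 mm wide, 9 mm high to the touch, about 15 g, lying loose; y axis along its length, z up; it does not roll. Either end may lead. Side by side with it, centres 70 mm or more apart, in any order, lie a blue dissecting knife (137 mm, flat handle 15 mm wide, steel blade) and a black and white marker (120 x 18 mm).
- clipboard: brown clipboard with a pile of worksheets, 215 mm long (x) by 150 mm wide (y), fixed to the worktop; origin under its centre at worktop height. x axis: along the board toward its clip, away from the robot within 17 degrees; z up. The paper's level top is 8 mm above the worktop; it reaches from x = -100 to +95 mm.
- clip_nip (a point): point on the paper below the middle of the line where the arm pinches (nip), 30 mm in x from the board's centre; same axes as the board. Steel arm 70 mm wide in y: hinged at x +60 mm, 18 mm above the paper, it slopes down to a black roller at the nip (1 mm above the paper), then flares up to a red rolled lip at x -35 mm, underside 17 mm above the paper. Beyond the nip it is free to x +50 mm.
- clip_arm (a joint): angle of the sprung arm, rad: 0 = at rest, just clear of the paper; grows as the lip rises (limit 0.9); about 0.13 with the pen under the nip. A pen end pushed along +x on or just above the paper runs under the 25-degree flare and lifts the arm by itself, taking about 3 to 8 N; spring and weight then press on it with about 3 N.

How it is judged (in metres and radians):
At the end, for the whole second after the job is handed in: The blue pen lies at rest on the paper, in line with the board within 15 degrees, its middle within 25 mm of the board's centre line, its leading end 10 to 50 mm past the nip, with the sprung arm raised by it (0.08 to 0.25 rad) and pressing on it (x of pen_mid in the frame of clip_nip between -0.061 and -0.021 m and y of pen_mid in the frame of clip_nip between -0.025 and 0.025 m and z of pen_mid in the frame of clip_nip between 0.001 and 0.009 m and angle between the y axis of pen_mid and the x axis of clip_nip, either way round below 0.26 rad and value of joint clip_arm between 0.08 and 0.25 rad and contact force between pen_blue and clip_arm above 0.5 N and linear speed of pen_blue below 0.02 m/s); the robot touches nothing.
It also fails if it takes over 40 s, if anything falls off the work surface, if the arm or the gripper's body presses on something with over 40 N, if the wrist force passes 120 N, or if a joint passes its speed limit or range.

## Working session

There is one attempt and no reset: what is moved stays moved. The work goes in short steps, Python scripts to look and compute and a tool call to move; the robot and the scene stay as the last step left them, time stands still between calls to the robot, and variables do not carry over. Pictures are saved under pics/ and viewed, at most 10 in all, crops included, and the job is handed in when it is done.

Besides the shell and the picture viewer there is one more tool, called after "Request:" in YAML: its name, and indented under it one key for each argument. step_arm: Moves the arm, as the interface text tells. Its arguments: {"type":"object","properties":{"deltas":{"type":"array","items":{"type":"array"}}},"required":["deltas"]}

```bash
mkdir -p pics; cat > h.py <<'E'
from workcell import *
import numpy as np, cv2
from scipy.spatial.transform import Rotation as R
def snap(cam,fn,crop=None,s=1):
    im=get_image(cam); p=im["pixels"][:,:,::-1]
    if crop: x0,y0,x1,y1=crop; p=p[y0:y1,x0:x1]
    cv2.imwrite("pics/"+fn,cv2.resize(p,None,fx=s,fy=s,interpolation=cv2.INTER_CUBIC)); return im
def px(im,u,v,z):
    T=np.array(im["T"]); d=T[:3,:3]@[(u-im["cx"])/im["fx"],(v-im["cy"])/im["fy"],1]
    o=T[:3,3]; return o+d*(z-o[2])/d[2]
def proj(im,P):
    T=np.array(im["T"]); q=T[:3,:3].T@(np.array(P)-T[:3,3]); return im["fx"]*q[0]/q[2]+im["cx"],im["fy"]*q[1]/q[2]+im["cy"]
E
python3 - <<'E'
from h import *
im=snap("top","a.png",None,1.42); print(im["T"],im["fx"]); im=snap("scene","b.png",None,1.42);print(im["T"]); print(get_obs())
E
```

```text
[[-7.68819694e-02 -9.76506659e-01  2.01305506e-01  4.33711322e+02]
 [-9.97033314e-01  7.60485564e-02 -1.18822534e-02 -9.36061666e+01]
 [-3.70589356e-03 -2.01621827e-01 -9.79456434e-01  8.97298528e+02]
 [ 0.00000000e+00  0.00000000e+00  0.00000000e+00  1.00000000e+00]] 434.33632244752147
[[ 8.73995261e-01 -1.78048762e-01  4.52140379e-01  1.14491444e+02]
 [-4.85541513e-01 -3.57387578e-01  7.97824265e-01 -9.44283818e+02]
 [ 1.95377320e-02 -9.16827551e-01 -3.98805115e-01  4.93832360e+02]
 [ 0.00000000e+00  0.00000000e+00  0.00000000e+00  1.00000000e+00]]
{'t': 0.1, 'qpos': array([-1.13695749e+00,  4.23736200e-01,  1.63064502e+00, -9.76044806e-06,
        1.08859255e+00, -1.89805821e-02]), 'qvel': array([-0.00068792, -0.00248927, -0.00345018, -0.00194888, -0.00063933,
        0.00061311]), 'joint_torque': array([-2.64710936e-03, -5.45618570e+01, -2.74324179e+01,  6.44029467e-02,
        1.87463744e-02, -3.81529048e-05]), 'ee_pos': array([ 273.25178742, -561.52276861,  221.98469778]), 'orientation': array([-3.06009798e+00, -7.04929656e-01,  4.59875430e-04]), 'ft_force': array([0.13383489, 0.04709393, 0.80899855]), 'moment': array([-0.01973345, -0.00500389,  0.01658609]), 'grasp_force': 0.0, 'width': 88.10150805589117}
```

View pics/a.png

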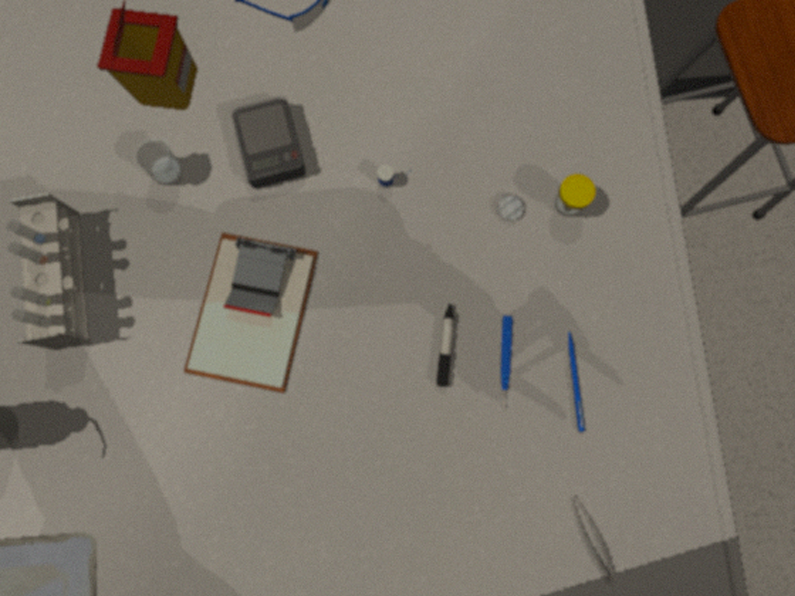

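View pics/b.png

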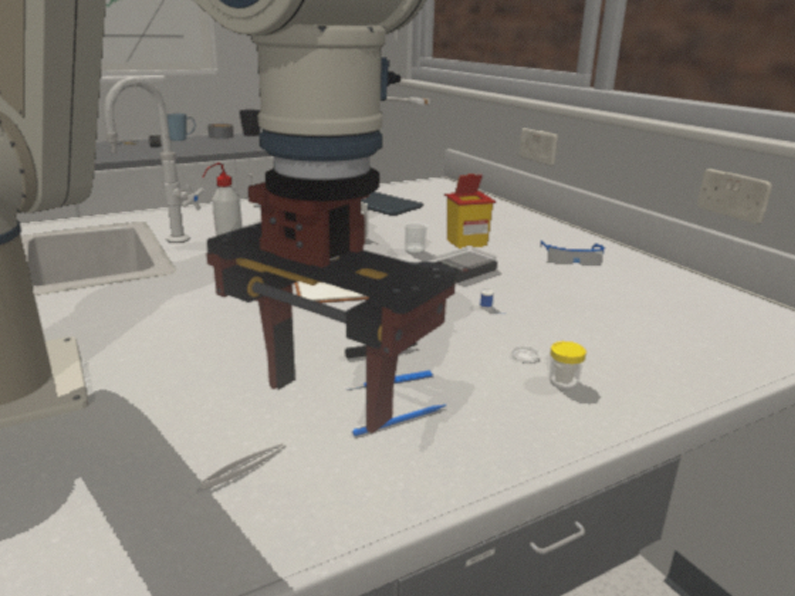

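The top view shows the slim pen on the right, with ends at about (570,333) and (582,431) in the scaled picture. The knife with its steel blade is at (506,355) and the marker at (447,345). The clipboard has corners at about (222,234), (318,252), (285,390) and (186,371), with the red lip at (248,310). I'll enlarge the pen and the clipboard.

```bash
python3 - <<'E'
from h import *
im=get_image("top");p=im["pixels"][:,:,::-1]
a=cv2.resize(p[155:285,120:235],None,fx=4.5,fy=4.5,interpolation=cv2.INTER_CUBIC)
b=cv2.resize(p[225:310,385:425],None,fx=6.5,fy=6.5,interpolation=cv2.INTER_CUBIC)
c=np.zeros((590,790,3),np.uint8);c[:a.shape[0],:a.shape[1]]=a;c[:b.shape[0],525:525+b.shape[1]]=b
cv2.imwrite("pics/c.png",c);print(a.shape,b.shape)
print(proj(im,[273,-562,222]), proj(im,[0,0,0]))
E
```

```text
(585, 518, 3) (552, 260, 3)
(np.float64(616.5525306437819), np.float64(383.3512329126041)) (np.float64(255.64080042719246), np.float64(543.183078451001))
```

View pics/c.png

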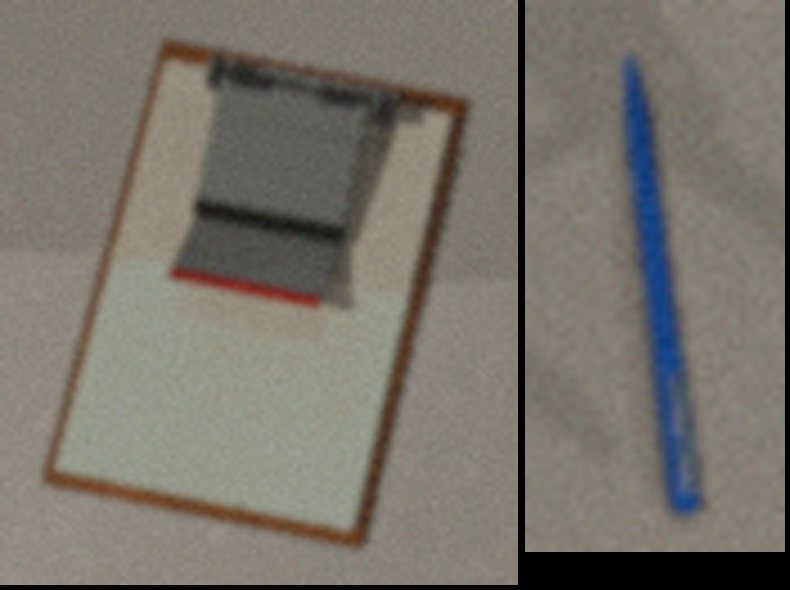

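The crop shows the board corners at (163,42), (468,102), (362,545) and (44,482). The pen tip is at (629,57) and its tail at (687,510).

```bash
python3 - <<'E'
from h import *
im=get_image("top")
B=[px(im,120+(u+.5)/4.5-.5,155+(v+.5)/4.5-.5,4) for u,v in [(163,42),(468,102),(362,545),(44,482)]]
B=np.array(B);print(B)
c=B.mean(0);ax=(B[0]+B[1]-B[2]-B[3])/2;print("board",c,np.linalg.norm(ax),np.degrees(np.arctan2(ax[1],ax[0])),np.degrees(np.arctan2(*(B[0]-B[1]+B[3]-B[2])[1::-1]))-90, np.linalg.norm(B[0]-B[1]))
L=[px(im,120+u/4.5,155+v/4.5,27) for u,v in [(172,273),(320,300)]];print("lip",L)
P=[px(im,385+(u-525)/6.5,225+v/6.5,4.5) for u,v in [(629,55),(687,512)]]
d=P[0]-P[1];print("pen",P,(P[0]+P[1])/2,np.linalg.norm(d),np.degrees(np.arctan2(d[1],d[0])))
o=get_obs();print(o["ee_pos"]);print(R.from_rotvec(o["orientation"]).as_matrix())
E
```

```text
[[733.50688041 168.46059525   4.        ]
 [692.55108762  24.76602487   4.        ]
 [488.93386755  82.47201477   4.        ]
 [528.48095907 225.94664026   4.        ]]
board [610.86819866 125.41131879   4.        ] 212.28425631704803 -15.742564093081585 -15.65991553250258 149.4172229654594
lip [array([615.24319612, 158.63224675,  27.        ]), array([597.62246472,  92.09519485,  27.        ])]
pen [array([ 543.36325899, -335.98312099,    4.5       ]), array([ 400.85480665, -335.36656731,    4.5       ])] [ 472.10903282 -335.67484415    4.5       ] 142.5097860741756 -0.247884967018769
[ 273.29932833 -561.72832124  222.22112458]
[[ 8.99236873e-01  4.37461872e-01 -3.95291373e-04]
 [ 4.37462051e-01 -8.99236515e-01  8.02354949e-04]
 [-4.46073837e-06 -8.94432130e-04 -9.99999600e-01]]
```

Request:
step_arm:
  deltas:
    - [[0.775,-0.46,0.44],[0,0,0.305],0]
    - [[0.775,-0.46,0.44],[0,0,0.305],0]
    - [[0.775,-0.46,0.44],[0,0,0.305],0]
    - [[0.775,-0.46,0.44],[0,0,0.305],0]
    - [[0.775,-0.46,0.44],[0,0,0.305],0]
    - [[0.775,-0.46,0.44],[0,0,0.305],0]
    - [[0.775,-0.46,0.44],[0,0,0.305],0]
    - [[0.775,-0.46,0.44],[0,0,0.305],0]
    - [[0.775,-0.46,0.44],[0,0,0.305],0]
    - [[0.775,-0.46,0.44],[0,0,0.305],0]
    - [[0.775,-0.46,0.44],[0,0,0.305],0]
    - [[0.775,-0.46,0.44],[0,0,0.305],0]
    - [[0.775,-0.46,0.44],[0,0,0.305],0]

```text
t: 1.28
ee_pos: [421.9, -337.7, 91.5]
orientation: [3.14, -0.01, 0.002]
ft_force: [0.4, 0.7, -1.0]
width: 43.9
grasp_force: 0.0
```

```bash
python3 - <<'E'
from h import *
im=snap("scene","d.png",None,1.42)
o=get_obs();print(o["ee_pos"],o["qpos"],o["width"],o["ft_force"]);print(R.from_rotvec(o["orientation"]).as_matrix())
for x in (401,422,472,543): print(np.array(proj(im,[x,-336,4.5]))*1.42)
print(np.array(proj(im,o["ee_pos"]))*1.42)
E
```

```text
[ 421.83825215 -337.50350717   91.35277704] [-6.96769836e-01  4.92003403e-01  1.89991904e+00 -1.22577374e-04
  7.48326688e-01  8.80592956e-01] 44.12127110270271 [ 0.53624778 -1.35620777  0.30961234]
[[ 9.99978546e-01 -6.47709740e-03  9.76848703e-04]
 [-6.47619301e-03 -9.99978600e-01 -9.26160059e-04]
 [ 9.82826628e-04  9.19813929e-04 -9.99999094e-01]]
[352.58753534 433.24047213]
[367.12423987 428.76169266]
[400.41600987 418.50445065]
[444.73180568 404.85069052]
[367.68585372 371.66577062]
```

View pics/d.png

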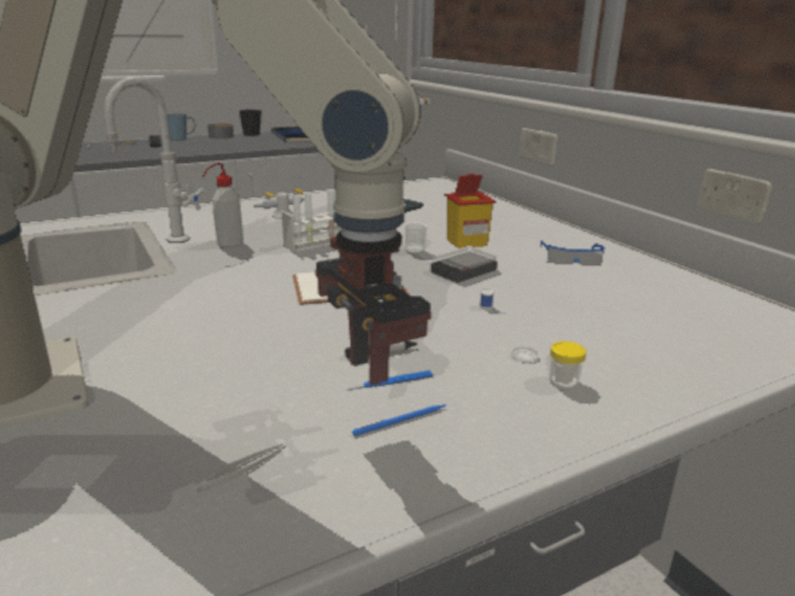

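The scene view agrees with the pen estimate: its ends at (353,433) and (445,407) are within 2 px of the projection. The gripper is above the pen's tail, so I descend.

Request:
step_arm:
  deltas:
    - [[0,-0.006,0.13],[0,0,0],0]
    - [[0,-0.006,0.24],[0,0,0],0]
    - [[0,-0.006,0.27],[0,0,0],0]
    - [[0,-0.006,0.285],[0,0,0],0]
    - [[0,-0.006,0.295],[0,0,0],0]
    - [[0,-0.006,0.297],[0,0,0],0]
    - [[0,-0.006,0.297],[0,0,0],0]
    - [[0,-0.006,0.297],[0,0,0],0]

```text
t: 2.0
ee_pos: [422.9, -335.1, 2.8]
orientation: [3.14, -0.007, 0.003]
ft_force: [0.3, -0.9, 0.2]
width: 43.5
grasp_force: 0.0
```

Close, then lift 50 mm.

Request:
step_arm:
  deltas:
    - [[0,0,0.002],[0,0,0],-1]
    - [[0,0,0.002],[0,0,0],-1]
    - [[0,0,0.002],[0,0,0],-1]
    - [[0,0,0.002],[0,0,0],-1]
    - [[0,0,0.002],[0,0,0],-1]
    - [[0,0,0.002],[0,0,0],-1]
    - [[0,0,0.002],[0,0,0],-1]
    - [[0,0,0.002],[0,0,0],-1]
    - [[0,0,-0.05],[0,0,0],-1]
    - [[0,0,-0.12],[0,0,0],-1]
    - [[0,0,-0.18],[0,0,0],-1]
    - [[0,0,-0.18],[0,0,0],-1]
    - [[0,0,-0.18],[0,0,0],-1]

```text
t: 3.08
ee_pos: [422.7, -334.8, 56.2]
orientation: [3.14, -0.007, 0.002]
ft_force: [0.4, -0.1, 0.6]
width: 9.3
grasp_force: 30.0
```

```bash
python3 - <<'E'
from h import *
im=snap("scene","e.png",(200,220,360,330),5)
o=get_obs();print(o["ee_pos"],o["width"],o["grasp_force"]);print(R.from_rotvec(o["orientation"]).as_matrix())
for x in (401,422,472,543): print((np.array(proj(im,[x,-336,o["ee_pos"][2]+2.5]))-[200,220])*5)
E
```

```text
[ 422.06153948 -334.30240767   55.37978633] 8.869949631858619 29.99980241060257
[[ 9.99989054e-01 -4.67641449e-03  1.48676690e-04]
 [-4.67639746e-03 -9.99989059e-01 -1.14687086e-04]
 [ 1.49211388e-04  1.13990560e-04 -9.99999982e-01]]
[240.41487204 301.71689609]
[292.97855071 286.99833857]
[413.23546015 253.32473955]
[573.04674465 208.57536807]
```

View pics/e.png

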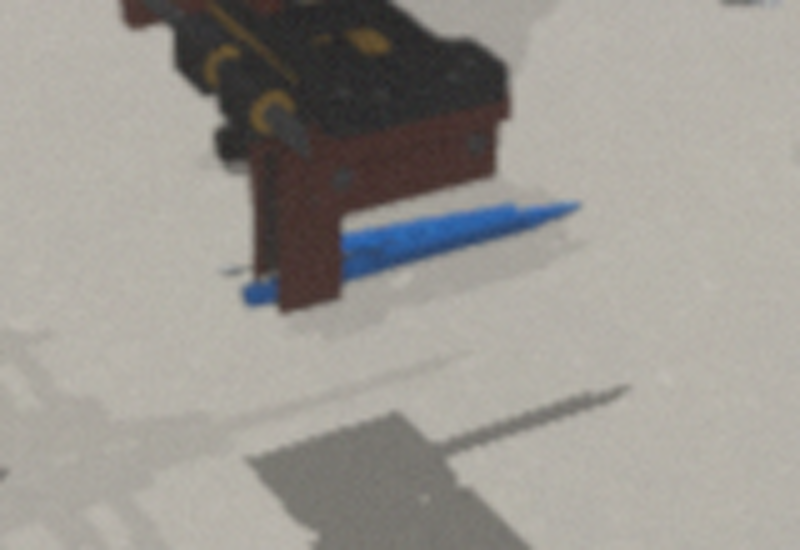

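The pen is held level, with its tail at (245,297) and tip at (578,205), as predicted. The thin tip behind it on the left is the knife blade, lying on the table. I carry the pen to in front of the board.

Request:
step_arm:
  deltas:
    - [[0,-0.1,0],[0,0,0],-1]
    - [[0,-0.22,0],[0,0,0.02],-1]
    - [[0,-0.34,0],[0,0,0.04],-1]
    - [[0,-0.46,0],[0,0,0.06],-1]
    - [[0,-0.58,0],[0,0,0.08],-1]
    - [[0,-0.7,0],[0,0,0.09],-1]
    - [[0,-0.82,0],[0,0,0.09],-1]
    - [[0,-0.9,0],[0,0,0.09],-1]
    - [[0,-0.9,0],[0,0,0.09],-1]
    - [[0,-0.9,0],[0,0,0.09],-1]

```text
t: 3.97
ee_pos: [422.7, -63.2, 54.7]
orientation: [-3.134, 0.214, 0.003]
ft_force: [0.1, -0.6, -0.2]
width: 9.3
grasp_force: 30.0
```

```bash
cat > go.py <<'E'
from h import *
import sys
o=get_obs();M=R.from_rotvec(o["orientation"]);C=np.array([611,125.4,0]);a=np.radians(-15.7)
t=C+np.array([np.cos(a),np.sin(a),0])*float(sys.argv[1])+np.array([-np.sin(a),np.cos(a),0])*float(sys.argv[3]);t[2]=float(sys.argv[2])
G=R.from_matrix(np.array([[np.cos(a),np.sin(a),0],[np.sin(a),-np.cos(a),0],[0,0,-1]]))
print("shift",(M.inv().apply(t-o["ee_pos"])/300).round(4),"turn",((M.inv()*G).as_rotvec()/1.5).round(4),"target",t.round(1),o["qpos"].round(2),o["ee_pos"].round(1),o["grasp_force"])
E
python3 go.py -191 40 0
```

```text
shift [-0.0944 -0.7956  0.0493] turn [0.0001 0.0012 0.0916] target [427.1 177.1  40. ] [-0.18  0.45  2.15 -0.    0.54  1.53] [422.7 -63.2  54.7] 30.00000089406967
```

Request:
step_arm:
  deltas:
    - [[-0.012,-0.1,0.01],[0,0,0.01],-1]
    - [[-0.026,-0.22,0.02],[0,0,0.03],-1]
    - [[-0.04,-0.34,0.02],[0,0,0.05],-1]
    - [[-0.055,-0.46,0.03],[0,0,0.07],-1]
    - [[-0.07,-0.58,0.04],[0,0,0.08],-1]
    - [[-0.083,-0.7,0.045],[0,0,0.092],-1]
    - [[-0.094,-0.796,0.049],[0,0,0.092],-1]
    - [[-0.094,-0.796,0.049],[0,0,0.092],-1]
    - [[-0.094,-0.796,0.049],[0,0,0.092],-1]
    - [[-0.094,-0.796,0.049],[0,0,0.092],-1]

```text
t: 4.8
ee_pos: [428.5, 174.8, 40.3]
orientation: [3.11, -0.436, -0.002]
ft_force: [0.2, 0.3, 0.4]
width: 8.9
grasp_force: 30.0
```

```bash
python3 go.py -191 12 0; python3 - <<'E'
from h import *
im=snap("top","f.png",(110,150,270,320),3.5)
o=get_obs();M=R.from_rotvec(o["orientation"])
print([(np.array(proj(im,o["ee_pos"]+M.apply([d,0,-2.5])))-[110,150])*3.5 for d in (-21,121)])
E
```

```text
shift [-0.0065 -0.006   0.0945] turn [ 0.0006  0.0007 -0.0028] target [427.1 177.1  12. ] [ 0.36  0.51  2.08 -0.    0.55  2.21] [428.5 174.8  40.3] 29.99978005886078
[array([126.91279239, 599.7726347 ]), array([193.64436973, 344.84489941])]
```

View pics/f.png

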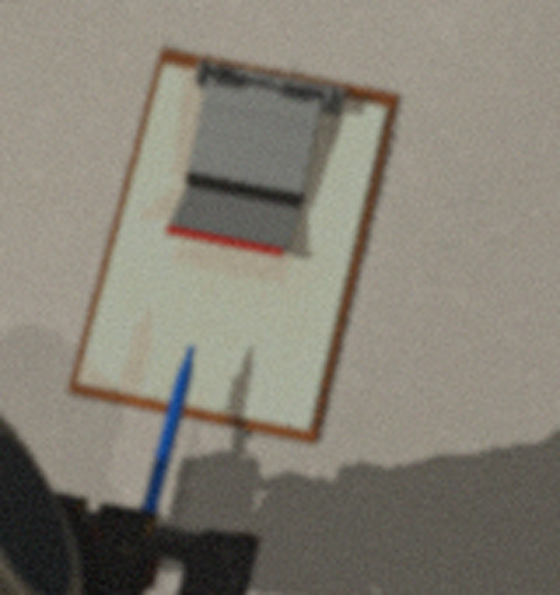

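The top view shows the pen tip at (190,347), within 4 px of the prediction and in line with the arm and red lip at (225,240). I lower it to just above the paper.

Request:
step_arm:
  deltas:
    - [[-0.006,-0.006,0.05],[0,0,-0.003],-1]
    - [[-0.006,-0.006,0.08],[0,0,-0.003],-1]
    - [[-0.006,-0.006,0.096],[0,0,-0.003],-1]
    - [[-0.006,-0.006,0.096],[0,0,-0.003],-1]
    - [[-0.006,-0.006,0.096],[0,0,-0.003],-1]
    - [[-0.006,-0.006,0.096],[0,0,-0.003],-1]

```text
t: 5.35
ee_pos: [427.7, 177.9, 12.3]
orientation: [-3.112, 0.429, -0.0]
ft_force: [1.4, 0.6, -0.4]
width: 9.3
grasp_force: 30.0
```

```bash
python3 go.py -61 11.5 0;  python3 go.py -120 11.5 0
```

```text
shift [0.4322 0.0034 0.0026] turn [-0.     -0.0001  0.0001] target [552.3 141.9  11.5] [ 0.37  0.57  2.08 -0.    0.49  2.21] [427.7 177.9  12.3] 29.999889135360718
shift [0.2355 0.0033 0.0026] turn [-0.     -0.0001  0.0001] target [495.5 157.9  11.5] [ 0.37  0.57  2.08 -0.    0.49  2.21] [427.7 177.9  12.3] 29.999889135360718
```

Request:
step_arm:
  deltas:
    - [[0.04,0.001,0.001],[0,0,0],-1]
    - [[0.08,0.002,0.002],[0,0,0],-1]
    - [[0.11,0.003,0.002],[0,0,0],-1]
    - [[0.14,0.003,0.002],[0,0,0],-1]
    - [[0.17,0.003,0.002],[0,0,0],-1]
    - [[0.2,0.003,0.002],[0,0,0],-1]
    - [[0.22,0.003,0.002],[0,0,0],-1]
    - [[0.24,0.003,0.002],[0,0,0],-1]
    - [[0.26,0.003,0.002],[0,0,0],-1]
    - [[0.28,0.003,0.002],[0,0,0],-1]
    - [[0.3,0.003,0.002],[0,0,0],-1]
    - [[0.3,0.003,0.002],[0,0,0],-1]

```text
t: 6.35
ee_pos: [514.2, 152.8, 11.1]
orientation: [3.112, -0.428, -0.001]
ft_force: [-0.4, -0.1, -2.1]
width: 9.1
grasp_force: 30.0
```

```bash
python3 go.py -61 11.5 0
```

```text
shift [ 0.1321  0.0007 -0.0013] turn [0.0003 0.0005 0.0003] target [552.3 141.9  11.5] [0.27 0.63 1.92 0.   0.59 2.11] [514.2 152.8  11.1] 30.00213235616684
```

Request:
step_arm:
  deltas:
    - [[0.02,0,0],[0,0,0],-1]
    - [[0.04,0,0],[0,0,0],-1]
    - [[0.06,0,0],[0,0,0],-1]
    - [[0.08,0,0],[0,0,0],-1]
    - [[0.1,0,0],[0,0,0],-1]
    - [[0.115,0,0],[0,0,0],-1]
    - [[0.13,0,0],[0,0,0],-1]
    - [[0.13,0,0],[0,0,0],-1]
    - [[0.13,0,0],[0,0,0],-1]

```text
t: 7.1
ee_pos: [552.8, 142.5, 11.7]
orientation: [-3.112, 0.428, -0.004]
ft_force: [1.3, -0.9, -3.1]
width: 8.9
grasp_force: 30.0
```

```bash
python3 go.py -61 11.5 0; python3 - <<'E'
from h import *
a=get_image("top")["pixels"][150:290,120:250,::-1]
im=get_image("scene");b=im["pixels"][130:260,180:330,::-1]
o=get_obs();M=R.from_rotvec(o["orientation"])
a=cv2.resize(a,(390,420),interpolation=2);b=cv2.resize(b,(400,347),interpolation=2)
c=np.zeros((420,790,3),np.uint8);c[:,:390]=a;c[:347,390:]=b
cv2.imwrite("pics/g.png",c)
E
```

```text
shift [-0.0013  0.0024  0.0008] turn [-0.0006 -0.0015  0.0004] target [552.3 141.9  11.5] [ 0.23  0.66  1.85 -0.    0.63  2.08] [552.8 142.5  11.7] 30.000161826610565
```

View pics/g.png

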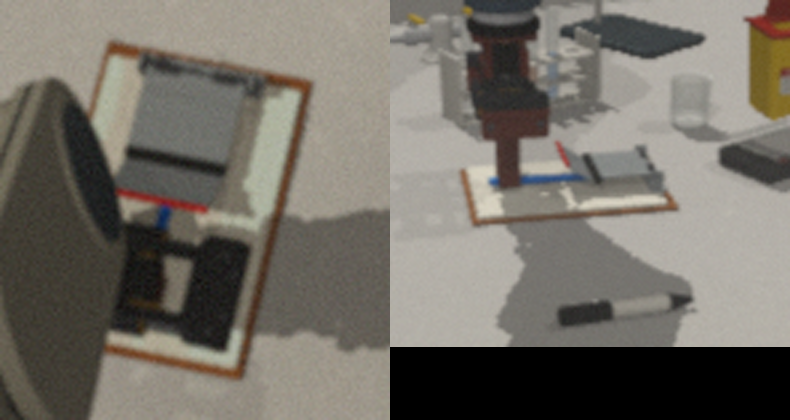

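The pen (left: at (163,215), right: (490–580,180)) runs under the red lip and the arm is raised. I open the gripper and lift straight up.

Request:
step_arm:
  deltas:
    - [[0,0,0],[0,0,0],-0.3]
    - [[0,0,0],[0,0,0],-0.3]
    - [[0,0,0],[0,0,0],-0.3]
    - [[0,0,0],[0,0,0],-0.3]
    - [[0,0,0],[0,0,0],-0.3]
    - [[0,0,-0.03],[0,0,0],-0.3]
    - [[-0.01,0,-0.1],[0,0,0],-0.3]
    - [[-0.05,0,-0.2],[0,0,0],-0.3]
    - [[-0.15,0,-0.3],[0,0,0],-0.3]
    - [[-0.25,0,-0.4],[0,0,0],-0.3]
    - [[-0.35,0,-0.4],[0,0,0],-0.3]
    - [[-0.45,0,-0.4],[0,0,0],-0.3]
    - [[-0.5,0,-0.4],[0,0,0],-0.3]
    - [[-0.5,0,-0.4],[0,0,0],-0.3]
    - [[-0.5,0,-0.4],[0,0,0],-0.3]

```text
t: 8.45
ee_pos: [407.5, 183.4, 131.9]
orientation: [-3.112, 0.426, -0.002]
ft_force: [0.1, 0.1, -0.5]
width: 30.5
grasp_force: 0.0
```

```bash
python3 - <<'E'
from h import *
t=get_image("top");a=t["pixels"][150:290,120:250,::-1]
im=get_image("scene");b=im["pixels"][160:230,200:300,::-1]
a=cv2.resize(a,(390,420),interpolation=2);b=cv2.resize(b,(400,280),interpolation=2)
c=np.zeros((420,790,3),np.uint8);c[:,:390]=a;c[:280,390:]=b
cv2.imwrite("pics/i.png",c)
u=np.array([np.cos(np.radians(-15.7)),np.sin(np.radians(-15.7)),0]);C=np.array([611,125.4,12.5])
print("want tail",(np.array(proj(t,C-82*u))-[120,150])*3,(np.array(proj(im,C-82*u))-[200,160])*4+[390,0])
E
```

```text
want tail [139.36176444 319.93507718] [455.66363428 154.42655829]
```

View pics/i.png

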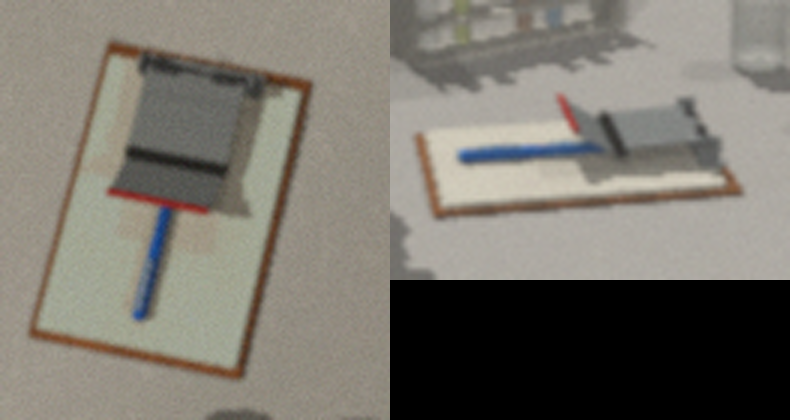

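The pen's tail is at (139,318) against the wanted (139,320). The pen is in line with the board, lies on the paper and holds the arm up. I hand the job in.

```bash
python3 -c "
from workcell import *
print(close_job())"
```

```text
the job is handed in; nothing more can be done
None
```

The blue pen is on the paper under the clipboard's arm, in line with the board and its leading end about 3 cm past the nip; the job is handed in, but no verdict was shown.

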